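Close the battery box: fold the cover and tuck it under its lip

TASK

Close the battery box on the bench: with closed fingertips on the outside of its raised cover, fold the cover down flat over the two batteries, then keep it down and push it along by its ridge, away from the hinge, until it is fully home with its free edge tucked beneath the lip, and leave it shut. Only push: do not pinch the cover or press on the rubber pad inside it, leave the batteries lying in their wells, and do not disturb the tools lying round the box.

Things in the scene. Friction and masses are not known exactly. Their poses are not given: they have to be found in the camera images.
- battery_box: Grey plastic battery box, 128 (x) by 124 (y) mm, top at z = 24 mm, screwed to the bench by ears at +-y (168 mm over all). Origin: underside, on the bench; z up; +x points from hinge to lip, the way the cover folds and is pushed. The hinge pin runs along y at x = -42 mm + cover_slide, z = 28.5 mm, between cheeks at y = +-53 to 59 mm, 36 mm high. Two wells hold the batteries (tops at z = 22 mm)
- cover (a joint): hinge angle of the cover, rad: 0 = flat, 1.57 = upright, stop at 1.75. The cover is a grey plate 100 mm wide (y), 3 mm thick. A weak spring drives it upright: held flat it lifts with about 0.7 N at the free edge, and it springs up when let go unless tucked
- cover_slide (a joint): how far cover and hinge pin are pushed along the box's +x, m: 0 = fully back (flat cover ends 3 mm short of the lip), 0.013 = fully home at the stop (edge 10 mm beneath the lip). Stiff: about 5 N slides it, whatever the cover's angle; it stays where left. Pushed forward before it is flat, the cover lands on top of the lip
- cover_ridge (a point): middle of the crest of the ridge on the cover's outside (on top when flat). The ridge runs parallel to the hinge, 70 mm long, 5 mm thick, centre 52.5 mm from the hinge pin, 5.5 mm proud of the cover's face. Cover flat: crest at z = 35.5 mm, face at z = 30 mm (1.5 mm above the pin's axis). The point's x points from hinge to free edge, z out of the outside
- cover_edge (a point): middle of the cover's free edge, 78 mm from the hinge pin; the last 8 mm are a tongue 70 mm wide, 3 mm thick
- lip_edge (a point): middle of the lip's lower front edge, which faces the hinge; fixed to the box at x = 39, z = 32 mm. The lip is 76 mm wide (y), 7 mm thick (top at z = 39 mm), reaches from x = 39 to 64 mm, with a wall below it at x = 54 mm
- cover_pad: black rubber pad 56x80 mm, 2.5 mm thick, on the inside of the cover (facing the batteries when shut); the fingers must not press it. Its frame is the cover's: origin on the hinge pin, x to the free edge
- cell_a: battery, 15 mm thick, 50 mm long, lying loose in the well nearer the hinge; origin at its underside
- cell_b: battery like cell_a, in the well nearer the lip
- screwdriver: yellow-handled screwdriver, 172 mm, loose on the bench near the box; leave alone; origin at its underside
- pliers: red-handled pliers, 158 mm, loose on the bench near the box; leave alone; origin at its underside
- black_tape: small roll of black tape, 53 mm across, 19 mm high, loose on the bench near the box; leave alone; origin at its underside
- tape_measure: yellow tape measure, 62 mm high, loose on the bench near the box; leave alone; origin at its underside
- wood_block: wood block 38x60x19 mm, loose on the bench near the box; leave alone; origin at its underside
Things that resemble listed ones, but are neither listed nor needed, are in the scene too. Of the things that look like the battery_box, the largest one is meant.

How it is judged (in metres and radians):
At the end, for the whole second after the job is handed in: The cover lies flat (within 0.07 rad) and is pushed home (at least 10 of its 13 mm), its free edge at least 5 mm in beneath the lip and below it; both batteries lie at rest in their wells; everything is released (value of joint cover below 0.07 rad and value of joint cover_slide above 0.01 m and x of cover_edge in the frame of lip_edge above 0.005 m and z of cover_edge in the frame of lip_edge below 0.001 m and z of each of cell_a, cell_b in the frame of battery_box below 0.012 m and linear speed of each of cell_a, cell_b below 0.02 m/s); the robot touches nothing.
It fails at once if the fingers press on the pad inside the cover (the cover is pinched or pulled) (contact force between the fingers and cover_pad above 1 N).
It fails at once if a battery is lifted out of its well (height (world z) of any of cell_a, cell_b above 0.025 m).
It fails at once if a tool or other bystander is disturbed (moved over 30 mm) (distance of any of screwdriver, pliers, black_tape, tape_measure, wood_block from where it was at the start of the episode above 0.03 m).
It also fails if it takes over 38 s, if anything falls off the work surface, if the arm or the gripper's body presses on something with over 40 N, if the wrist force passes 120 N, or if a joint passes its speed limit or range.

ROBOT

A 6-joint arm with a two-finger parallel gripper is mounted at the origin on a cart in front of the work surface, level with it; the furniture and walls round the work are solid. World frame = base frame: x ahead of the robot, y to its left, z up, the work surface at z = 0. Lengths are in mm, angles in rad, forces in N, time in s.
With the tool pointing down it reaches from about 400 to 925 mm from the base axis. Payload 12.5 kg.
Tool frame: the origin (TCP) lies midway between the tips of the shut fingers; the grasp point (between the pads) lies 19 mm behind it; z points along the fingers, y is the line along which they close (so a half turn about z gives the same grasp; the last joint's range is limited). The gripper opens to 95 mm and grips with 3 to 60 N. Pads are 20 mm wide; open, the fingers measure 119 mm over their backs; the gripper's body (75 mm by 180 mm) begins 59 mm behind the grasp point.
Start: joints at [-1.226, 0.491, 1.559, -0, 1.092, -0.106], TCP at [272.329, -562.572, 180.761] pointing down, gripper open.
Joint ranges: [-3.1, 3.1], [-0.84, 2.19], [0.05, 2.79], [-1.13, 4.28], [0.06, 2.93], [-2.69, 2.69]. Speed limits (rad/s): [2.22, 2.22, 2.79, 3.14, 3.14, 3.14].

INTERFACE

Orientations are given as [roll, pitch, yaw] about the fixed x, y, z axes, in that order (R = Rz(yaw) Ry(pitch) Rx(roll)).
In Python, from cell import env gives the robot as it stands.
- The arm moves only by the tool arm_command, never from a script. Its argument "targets" is a list of rows, each a list of 5 numbers: the shift along the tool's x, y, z in mm, then the turn about the tool's z in degrees, then the opening, from 0 (shut) to 1 (fully open). In form: [[tx, ty, tz, roll, fingers], ...]. A call has 1 to 5 rows; each row is the pose to reach, as a shift and turn from the pose commanded when the call began, along the tool's axes at that moment; what a row does not reach only later rows make up. A row lasts 1/10 s, in which the tool goes at most 50 mm and 8.59 degrees, less where a joint would pass 70% of its speed; a pose out of reach is approached as far as the arm can. A call with a gripper value outside its range is refused whole. The fingers move at their own pace and stop on an object; the grip force is fixed at half the most. Time passes only in rows, so rows that repeat a pose let the fingers close. It gives the time, the measured TCP pose, the force, the opening and the grip force at its end, in the units of the state.
- env.state(): the state, without advancing time (a new reading comes with each control period).
- env.read_camera(name): name is "scene" or "top" or "wrist"; returns a dict with "frame" (400x640x3 uint8, red, green, blue), "vertical_fov" (degrees; the focal length in pixels is half the picture's height over the tangent of half this angle, whatever the lens; pixels are square), "cx", "cy" (the principal point, pixels), "k1" (the pictures are not rectified: a ray, as slopes to the right and down, at radius r is drawn at 1 + k1 r^2 times it, then the intrinsics apply), "world_from_camera" (4x4, takes a point from camera to world coordinates); the wrist camera has in their place "hand_eye" (4x4, takes a point from camera to tool coordinates, whose origin is the TCP and whose axes are the flange's). Camera axes: x right, y down, z forward; pixel columns grow to the right and rows downward; lengths in mm; the calibration is good to about 2 mm. A picture is of the moment at which its call begins: read the wrist's pose just before it. There is no depth.
- env.job_done(): hands the job in; it is judged then, once.
The state is a dict: "t": time; "joints": joint angles; "qvel": joint speeds; "tau": joint torques, N m; "eef_pos": TCP position; "tcp_rot": TCP orientation; "ft_force": force on the tool from outside, world axes, zero at the start; "moment": the same for the moment, N m; "opening": opening from 0.0 (shut) to 1.0 (fully open); "grip_force": force on a finger pad.
Only numpy, scipy, OpenCV 4.12 (cv2) and the standard library are available. Lean on these libraries where they do the work, as an engineer would, in place of code of your own. Each camera call takes 0.05 s, during which the arm holds its last target. There are 200 camera calls.

## Working session

There is one attempt and no reset: what is moved stays moved. The work goes in short steps, Python scripts to look and compute and a tool call to move; the robot and the scene stay as the last step left them, time stands still between calls to the robot, and variables do not carry over. Pictures are saved under pics/ and viewed, at most 10 in all, crops included, and the job is handed in when it is done.

Besides the shell and the picture viewer there is one more tool, called as a command line: name --pt "numbers of a row" for each row, then --argument value for the rest. arm_command: Moves the arm, as the interface text tells. Its arguments: {"type":"object","properties":{"targets":{"type":"array","items":{"type":"array","items":{"type":"number"}}}},"required":["targets"]}

```bash
mkdir -p pics; cat > h.py <<'E'
import numpy as np, cv2
from cell import env
def cam(n):
    s=env.state(); c=env.read_camera(n); f=c["frame"]; h=f.shape[0]
    F=h/2/np.tan(np.radians(c["vertical_fov"])/2)
    if "hand_eye" in c:
        from scipy.spatial.transform import Rotation as R
        T=np.eye(4); T[:3,:3]=R.from_euler("xyz",s["tcp_rot"]).as_matrix(); T[:3,3]=s["eef_pos"]; T=T@np.array(c["hand_eye"])
    else: T=np.array(c["world_from_camera"])
    return dict(f=f,F=F,cx=c["cx"],cy=c["cy"],k=c["k1"],T=T)
def ray(c,u,v):
    d=np.array([(u-c["cx"])/c["F"],(v-c["cy"])/c["F"]]); p=d.copy()
    for _ in range(20): p=d/(1+c["k"]*(p@p))
    w=c["T"][:3,:3]@np.array([*p,1]); return c["T"][:3,3],w/np.linalg.norm(w)
def onz(c,u,v,z):
    o,d=ray(c,u,v); return o+d*(z-o[2])/d[2]
def tri(c1,p1,c2,p2):
    o1,d1=ray(c1,*p1);o2,d2=ray(c2,*p2)
    t=np.linalg.lstsq(np.c_[d1,-d2],o2-o1,rcond=None)[0]
    a=o1+d1*t[0];b=o2+d2*t[1]; return (a+b)/2,np.linalg.norm(a-b)
def proj(c,P):
    q=np.linalg.inv(c["T"])@np.array([*P,1]); p=q[:2]/q[2]; p=p*(1+c["k"]*(p@p)); return p*c["F"]+[c["cx"],c["cy"]]
def save(n,f): cv2.imwrite("pics/"+n,cv2.cvtColor(f,cv2.COLOR_RGB2BGR))
E
python3 - <<'E'
from h import *
import pickle
print(env.state())
D={}
for n in("scene","top"):
    c=cam(n);D[n]=c;save(n+"0.png",c["f"]);print(n,c["T"].round(3).tolist(),c["F"],c["k"])
pickle.dump(D,open("d.pkl","wb"))
E
```

```text
{'t': 0.0, 'joints': array([-1.22562737e+00,  4.91576832e-01,  1.55944523e+00, -2.75986547e-05,
        1.09166955e+00, -1.05652619e-01]), 'qvel': array([ 1.54044977e-03, -1.41390249e-03, -9.35358124e-04, -5.82174663e-04,
        7.27010124e-04,  5.67650228e-06]), 'tau': array([ 1.60605767e-03, -6.12636995e+01, -2.58178782e+01,  6.92846999e-02,
        4.81797033e-02, -9.47709896e-05]), 'eef_pos': array([ 272.20751422, -562.3069263 ,  180.15248429]), 'tcp_rot': array([-3.14049724e+00, -9.15512678e-05,  4.50834265e-01]), 'ft_force': array([0.73356429, 0.93057346, 0.58589803]), 'moment': array([-0.00896107,  0.01765599, -0.01879872]), 'grip_force': 0.0, 'opening': 1.0017458083684694}
scene [[-0.463, -0.664, 0.587, -221.113], [-0.886, 0.341, -0.314, 472.469], [0.009, -0.665, -0.746, 1010.316], [0.0, 0.0, 0.0, 1.0]] 480.6641175832317 -0.13556341068951308
top [[-0.027, -0.988, 0.153, 382.046], [-1.0, 0.024, -0.02, 56.764], [0.016, -0.153, -0.988, 1095.475], [0.0, 0.0, 0.0, 1.0]] 428.4126737695993 0.018346175636313047
```

View pics/scene0.png

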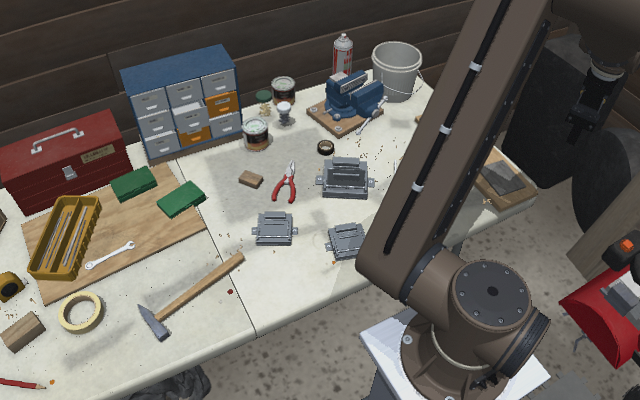

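View pics/top0.png

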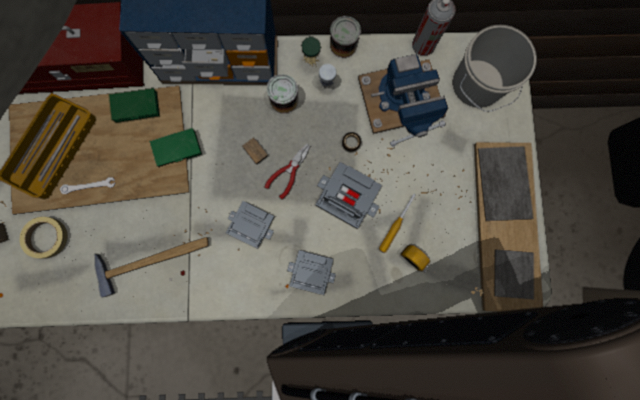

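The box is at about top (348,193) and scene (345,178), with red-tipped batteries visible and two smaller lookalikes nearer the robot. Zooming in on the box.

```bash
python3 - <<'E'
from h import *
import pickle
D=pickle.load(open("d.pkl","rb"))
a=cv2.resize(D["top"]["f"][150:240,300:400],None,fx=6,fy=6,interpolation=cv2.INTER_CUBIC)
b=cv2.resize(D["scene"]["f"][140:215,300:390],None,fx=6,fy=6,interpolation=cv2.INTER_CUBIC)
save("ctop.png",a);save("cscene.png",b)
for u,v in[(318,185),(378,208),(350,195)]:print(onz(D["top"],u,v,10).round())
E
```

```text
[592.  34.  10.]
[ 529. -118.   10.]
[564. -48.  10.]
```

View pics/ctop.png

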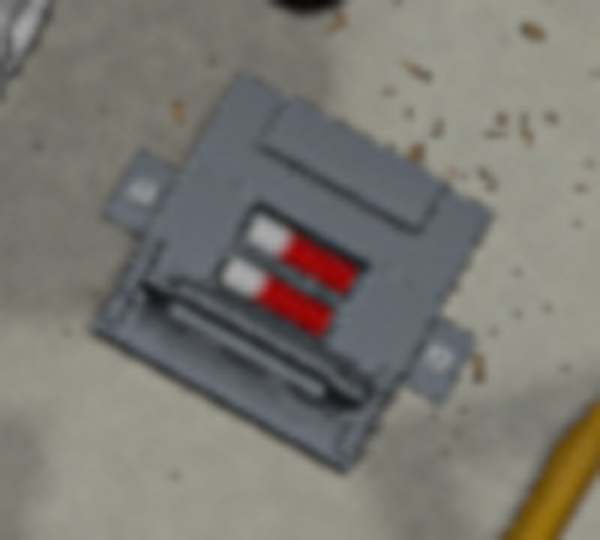

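View pics/cscene.png

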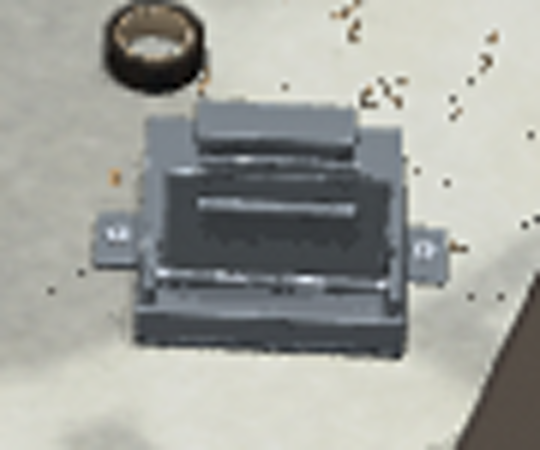

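The lip is at the far side and the hinge faces the robot. The cover stands upright with its ridge towards the robot. Measuring the box from both views.

```bash
python3 - <<'E'
from h import *
import pickle
D=pickle.load(open("d.pkl","rb"));t,s=D["top"],D["scene"]
T=lambda p:((p[0]-2.5)/6+300,(p[1]-2.5)/6+150)
S=lambda p:((p[0]-2.5)/6+300,(p[1]-2.5)/6+140)
for n,a,b in[("lipback L",(285,97),(198,101)),("lipback R",(447,182),(355,108)),("screw L",(144,192),(118,233)),("screw R",(440,357),(424,249)),("box +x+y",(245,75),(147,116)),("box +x-y",(492,212),(402,128)),("ridge L",(172,290),(200,203)),("ridge R",(325,392),(354,209))]:
    P,g=tri(t,T(a),s,S(b));print(n,P.round(1),round(g,1))
c=[onz(t,*T(p),24)[:2] for p in[(245,75),(492,212),(345,470),(97,330)]]
print(np.round(c),np.mean(c,0))
m=[onz(t,*T(p),8)[:2] for p in[(144,192),(440,357)]];print(np.round(m),np.mean(m,0))
for a,b in((1,0),(2,3)): d=c[b]-c[a];print(np.linalg.norm(d),np.degrees(np.arctan2(-d[0],d[1])))
for a,b in((3,0),(2,1)): d=c[b]-c[a];print(np.linalg.norm(d),np.degrees(np.arctan2(d[1],d[0])))
d=m[0]-m[1];print(np.linalg.norm(d),np.degrees(np.arctan2(-d[0],d[1])))
E
```

```text
lipback L [635.  -38.2  42. ] 4.4
lipback R [ 597.5 -104.5   40.7] 5.4
screw L [602.6  21.4   8.8] 5.1
screw R [ 527.6 -103.2    8.7] 4.7
box +x+y [650.  -21.2  25.9] 8.6
box +x-y [ 586.5 -125.3   27.5] 4.8
ridge L [547.4  12.1  76.7] 1.3
ridge R [505. -45.  85.] 5.9
[[ 648.  -25.]
 [ 586. -128.]
 [ 478.  -61.]
 [ 539.   41.]] [562.70025517 -43.07442713]
[[ 601.   19.]
 [ 526. -105.]] [563.82869849 -42.98854733]
120.33125757790722 -31.13025118263199
119.38270046760036 -31.140904265050196
127.35497109851755 -31.345671277369423
127.38426537628324 -31.77228419894178
145.32880632172785 -31.034766579697596
```

arm_command --pt "37 -35 -14 8 0" --pt "73 -70 -28 16 0" --pt "110 -104 -42 24 0" --pt "146 -138 -56 32 0" --pt "183 -173 -70 40 0"

```text
t: 0.6
eef_pos: [357.9, -335.7, 247.9]
tcp_rot: [-3.141, 0.0, -0.253]
ft_force: [1.3, -0.5, -0.6]
opening: 0.635
grip_force: 0.0
```

arm_command --pt "5 -45 0 6 0" --pt "10 -90 0 12 0" --pt "16 -135 0 17 0" --pt "21 -180 0 17 0" --pt "26 -225 0 17 0"

```text
t: 1.1
eef_pos: [438.0, -124.0, 247.6]
tcp_rot: [3.142, -0.0, -0.544]
ft_force: [0.5, -1.3, 0.2]
opening: 0.217
grip_force: 0.0
```

arm_command --pt "75 -105 0 0 0" --pt "75 -105 0 0 0" --pt "75 -105 0 0 0" --pt "75 -105 0 0 0" --pt "75 -105 0 0 0"

```text
t: 1.6
eef_pos: [556.0, -74.3, 246.9]
tcp_rot: [3.141, 0.001, -0.542]
ft_force: [-0.6, -0.3, 0.1]
opening: 0.0
grip_force: 0.0
```

```bash
python3 - <<'E'
from h import *
import pickle
s=env.state();print(s["t"],s["eef_pos"],s["tcp_rot"],s["opening"],s["ft_force"])
c=cam("wrist");pickle.dump(c,open("w1.pkl","wb"));save("w1.png",c["f"]);print(c["T"].round(2),proj(c,(563,-43,24)))
E
```

```text
1.6 [555.96457625 -74.33008839 246.87626313] [ 3.14092225e+00  1.44466325e-03 -5.42144947e-01] 0.0002920678944292304 [-0.58986613 -0.26838426  0.07046337]
[[-5.2000e-01 -8.3000e-01 -2.2000e-01  6.1791e+02]
 [-8.6000e-01  5.0000e-01  1.3000e-01 -1.1093e+02]
 [ 0.0000e+00  2.5000e-01 -9.7000e-01  4.5072e+02]
 [ 0.0000e+00  0.0000e+00  0.0000e+00  1.0000e+00]] [299.04862785 182.47339867]
```

View pics/w1.png

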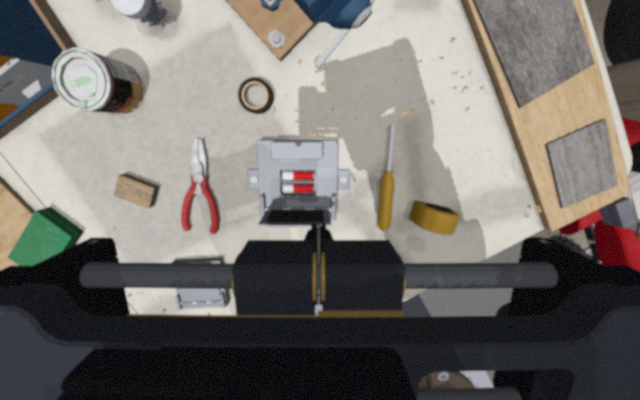

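The wrist view shows the box at (298,180): ears at (253,179) and (345,179), batteries at (297,182), the cover's top edge near (297,217), and the finger tips at (319,230). Zooming in for a refined pose.

```bash
python3 - <<'E'
from h import *
import pickle
c=pickle.load(open("w1.pkl","rb"))
save("cw1.png",cv2.resize(c["f"][130:230,240:355],None,fx=6,fy=6,interpolation=cv2.INTER_CUBIC))
print(proj(c,(556,-74.3,246.9)))
E
```

```text
[318.76038864 223.69849128]
```

View pics/cw1.png

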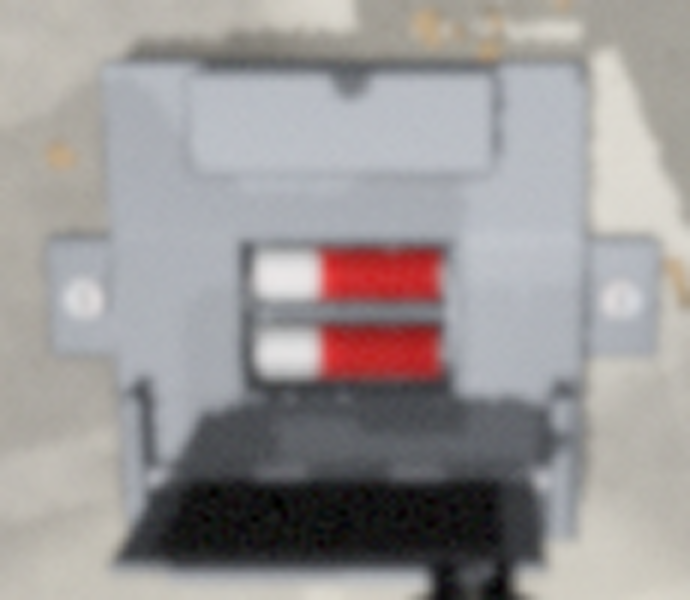

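```bash
python3 - <<'E'
from h import *
import pickle
D=pickle.load(open("d.pkl","rb"));t,s=D["top"],D["scene"]
c=pickle.load(open("w1.pkl","rb"))
W=lambda p:((p[0]-2.5)/6+240,(p[1]-2.5)/6+130)
T=lambda p:((p[0]-2.5)/6+300,(p[1]-2.5)/6+150)
g=lambda p,z:onz(c,*W(p),z)[:2]
yaw=-31.2*np.pi/180;ex=np.array([np.cos(yaw),np.sin(yaw)]);ey=np.array([-ex[1],ex[0]])
for n,p,z in[("sL",(82,299),8),("sR",(621,300),8),("cL",(106,63),24),("cR",(586,65),24),("lfL",(190,172),39),("lfR",(495,172),39),("lbL",(193,72),39),("lbR",(497,72),39),("edgeL",(118,566),106),("edgeR",(543,566),106)]:
    q=g(p,z);r=q-[563,-43];print(n,q.round(1),"box:",(r@ex).round(1),(r@ey).round(1))
for n,a,b in[("screwL",(144,192),(82,299)),("screwR",(440,357),(621,300)),("cL",(245,75),(106,63)),("cR",(492,212),(586,65)),("lfL",(262,148),(190,172)),("lfR",(414,229),(495,172))]:
    P,e=tri(t,T(a),c,W(b));print(n,P.round(1),round(e,1))
d=g((82,299),8)-g((621,300),8);print(np.degrees(np.arctan2(-d[0],d[1])))
d=g((106,63),24)-g((586,65),24);print(np.degrees(np.arctan2(-d[0],d[1])))
E
```

```text
sL [603.8  20.8] box: 1.8 75.7
sR [ 528.  -104.4] box: 1.9 -70.6
cL [651.1 -23.4] box: 65.2 62.4
cR [ 588.1 -126.9] box: 64.9 -58.8
lfL [617.3 -29.4] box: 39.4 39.7
lfR [578.3 -94.1] box: 39.5 -35.8
lbL [637.1 -43.4] box: 63.6 38.0
lbR [ 598.8 -106.9] box: 63.8 -36.1
edgeL [553.5  18.7] box: -40.0 47.8
edgeR [505.2 -61.6] box: -39.8 -45.9
screwL [602.6  20.1   7.5] 2.9
screwR [ 527.1 -105.     5. ] 1.5
cL [649.7 -24.1  23.3] 3.3
cR [ 587.3 -127.9   18.9] 1.9
lfL [615.8 -29.2  32. ] 3.8
lfR [577.7 -93.5  31.8] 0.6
-31.18360105424779
-31.337908699427537
```

arm_command --pt "-48 -16 0 0 0" --pt "-95 -32 0 0 0" --pt "-95 -32 50 0 0" --pt "-95 -32 100 0 0" --pt "-95 -32 150 0 0"

```text
t: 2.15
eef_pos: [490.7, 1.4, 97.3]
tcp_rot: [-3.141, -0.003, -0.544]
ft_force: [1.9, -0.4, -0.9]
opening: 0.007
grip_force: 0.0
```

arm_command --pt "0 0 22 0 0" --pt "0 0 22 0 0" --pt "0 0 22 0 0" --pt "0 0 22 0 0"

```text
t: 2.55
eef_pos: [492.2, 1.4, 77.3]
tcp_rot: [-3.141, -0.003, -0.544]
ft_force: [0.6, -0.3, 0.8]
opening: 0.003
grip_force: 0.0
```

```bash
cat >> h.py <<'E'
def box(p=None):
    p=env.state()["eef_pos"] if p is None else p; a=np.radians(-31.2); r=np.array(p)[:2]-[564,-42.3]
    return np.round([r@[np.cos(a),np.sin(a)],r@[-np.sin(a),np.cos(a)],p[2]],1)
E
python3 - <<'E'
from h import *
s=env.state();print(s["t"],box(),s["tcp_rot"],s["ft_force"])
c=cam("wrist");f=c["f"];save("w2.png",cv2.resize(f[60:330,150:470],None,fx=2,fy=2))
E
```

```text
2.55 [-84.1   0.2  77.3] [-3.14055965e+00 -2.54147044e-03 -5.43734835e-01] [ 0.55246713 -0.26005383  0.80563612]
```

View pics/w2.png

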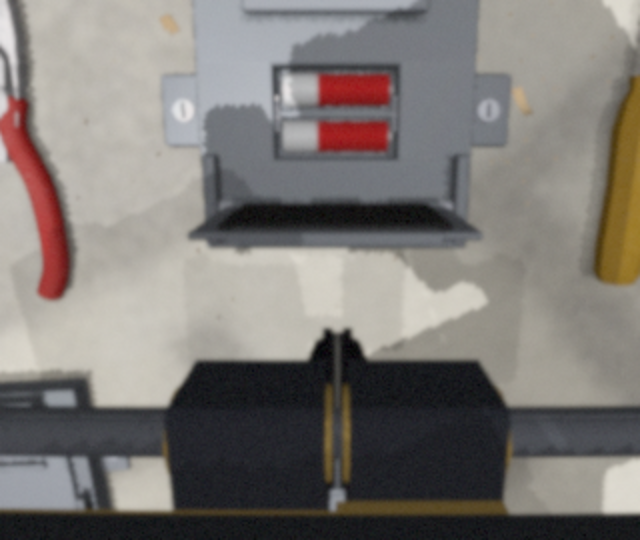

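The cover is upright and undisturbed, and the fingers (338,330) are centred on its middle (335,240). Starting the fold.

arm_command --pt "12 0 3 0 0" --pt "20 0 4 0 0" --pt "25 0 5 0 0" --pt "30 0 6 0 0" --pt "34 0 7 0 0"

```text
t: 3.1
eef_pos: [520.9, -16.0, 68.4]
tcp_rot: [3.141, 0.0, -0.543]
ft_force: [-0.4, 0.5, 1.2]
opening: 0.005
grip_force: 0.2
```

arm_command --pt "4 0 1 0 0" --pt "8 0 2 0 0" --pt "12 0 3 0 0" --pt "16 0 5 0 0" --pt "19 0 7 0 0"

```text
t: 3.6
eef_pos: [537.2, -25.8, 61.5]
tcp_rot: [3.142, -0.0, -0.543]
ft_force: [-0.7, 0.0, -0.1]
opening: 0.005
grip_force: 0.2
```

```bash
python3 - <<'E'
from h import *
s=env.state();print(s["t"],box(),s["ft_force"])
c=cam("wrist");f=c["f"];save("w3.png",cv2.resize(f[60:330,150:470],None,fx=2,fy=2))
E
```

```text
3.6 [-31.5   0.2  61.5] [-0.74760049  0.03907511 -0.05859987]
```

View pics/w3.png

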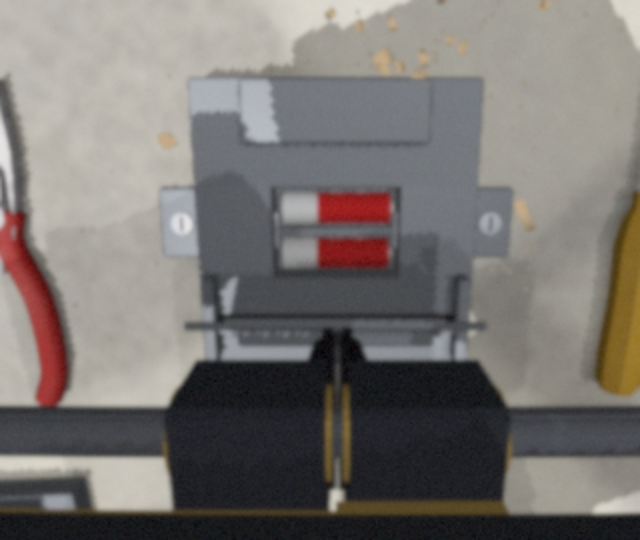

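The cover is edge-on at row 325: it leans forward about 70°, with the fingers behind it and almost no force. Continuing the arc.

arm_command --pt "4 0 0 0 0" --pt "8 0 0 0 0" --pt "12 0 2 0 0" --pt "15 0 4 0 0" --pt "17 0 6 0 0"

```text
t: 4.15
eef_pos: [551.8, -34.6, 55.5]
tcp_rot: [-3.142, -0.0, -0.543]
ft_force: [-0.4, 0.5, 0.7]
opening: 0.006
grip_force: 0.3
```

arm_command --pt "2 0 2 0 0" --pt "4 0 5 0 0" --pt "6 0 8 0 0" --pt "8 0 11 0 0" --pt "8 0 11 0 0"

```text
t: 4.65
eef_pos: [559.1, -38.9, 44.6]
tcp_rot: [-3.141, -0.001, -0.543]
ft_force: [2.3, -1.4, 2.1]
opening: 0.008
grip_force: 1.2
```

```bash
python3 - <<'E'
from h import *
s=env.state();print(s["t"],box(),s["ft_force"])
c=cam("wrist");f=c["f"];save("w4.png",cv2.resize(f[60:330,150:470],None,fx=2,fy=2))
E
```

```text
4.65 [-6.   0.4 44.6] [ 2.25890612 -1.38609034  2.14865608]
```

View pics/w4.png

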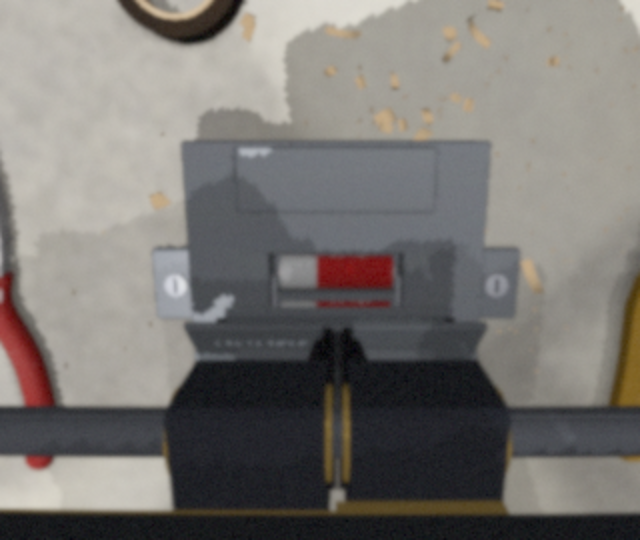

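```bash
python3 - <<'E'
from h import *
c=cam("wrist")
def at(th,r,n,y=0,sl=0):
    a=np.radians(-31.2);x=-42+sl+r*np.cos(th)-n*np.sin(th);z=28.5+r*np.sin(th)+n*np.cos(th)
    return (564+x*np.cos(a)-y*np.sin(a),-42.3+x*np.sin(a)+y*np.cos(a),z)
for d in range(15,66,5):
    th=np.radians(d);p=[(proj(c,at(th,r,n,y))-[150,60])*2 for r,n,y in[(78,-1.5,35),(70,1.5,50),(52.5,7,35),(78,-1.5,-35)]];print(d,np.round(p).astype(int).tolist())
s=env.state();print(s["t"],box(),s["ft_force"],c["T"][:3,3].round())
E
```

```text
15 [[243, 225], [203, 249], [245, 297], [434, 226]]
20 [[240, 234], [200, 257], [244, 305], [437, 234]]
25 [[238, 244], [197, 267], [242, 314], [439, 244]]
30 [[235, 256], [193, 279], [241, 325], [442, 256]]
35 [[232, 270], [190, 293], [240, 336], [445, 270]]
40 [[230, 286], [187, 308], [238, 348], [448, 287]]
45 [[227, 304], [185, 324], [237, 361], [450, 305]]
50 [[225, 324], [182, 342], [237, 374], [452, 324]]
55 [[223, 345], [180, 361], [236, 387], [454, 346]]
60 [[222, 368], [179, 380], [236, 401], [455, 368]]
65 [[221, 391], [178, 400], [235, 415], [457, 391]]
4.75 [-7.3  0.1 44.4] [-0.69678226  0.38198278  0.52559953] [620. -75. 248.]
```

```bash
python3 - <<'E'
from h import *
c=cam("wrist");a=np.radians(-31.2)
P=lambda x,y,z:((proj(c,(564+x*np.cos(a)-y*np.sin(a),-42.3+x*np.sin(a)+y*np.cos(a),z))-[150,60])*2).round().astype(int).tolist()
print("screws",P(1,73,8),P(1,-73,8),"far corners",P(64,62,24),P(64,-62,24),"lip",P(39,38,39),P(39,-38,39))
s=env.state();print("tip",((proj(c,s["eef_pos"])-[150,60])*2).round())
g=cv2.cvtColor(c["f"],cv2.COLOR_RGB2GRAY)[60:330,150:470]
for u in(95,105,120,140,150,175,185,200,220,235): print(u*2,g[140:185,u].tolist())
E
```

```text
screws [176, 283] [499, 283] far corners [181, 139] [495, 140] lip [238, 207] [438, 207]
tip [338. 328.]
190 [92, 93, 94, 94, 103, 108, 109, 111, 116, 122, 127, 125, 124, 127, 131, 135, 140, 137, 123, 107, 85, 76, 71, 71, 69, 65, 68, 78, 89, 107, 127, 140, 148, 151, 153, 150, 153, 153, 157, 159, 156, 154, 146, 133, 113]
210 [82, 75, 76, 75, 74, 77, 74, 75, 76, 73, 80, 87, 98, 108, 113, 133, 150, 156, 147, 120, 91, 76, 72, 69, 65, 58, 66, 62, 65, 63, 60, 63, 64, 60, 66, 68, 86, 105, 102, 91, 62, 39, 21, 25, 24]
240 [77, 79, 75, 75, 78, 75, 75, 78, 75, 74, 75, 72, 70, 72, 71, 70, 63, 62, 62, 65, 62, 70, 69, 69, 66, 60, 62, 59, 64, 70, 74, 72, 67, 68, 71, 71, 71, 72, 70, 64, 46, 30, 32, 29, 22]
280 [109, 98, 83, 71, 65, 72, 75, 76, 78, 85, 94, 91, 78, 74, 70, 70, 64, 61, 60, 64, 64, 69, 71, 67, 67, 64, 61, 65, 66, 69, 76, 75, 66, 67, 67, 72, 73, 72, 71, 60, 44, 26, 28, 22, 27]
300 [119, 111, 94, 75, 66, 79, 77, 75, 83, 99, 107, 103, 86, 74, 73, 72, 68, 66, 61, 64, 63, 66, 70, 65, 64, 66, 59, 58, 70, 78, 87, 83, 73, 70, 68, 72, 69, 72, 71, 58, 43, 30, 24, 22, 25]
350 [50, 56, 50, 64, 67,
[... 211 characters left out ...]
 66, 68, 70, 69, 68, 69, 70, 73, 76, 87, 90, 81, 80, 73, 79, 76, 77, 76, 76, 76, 73, 78, 83, 89, 84, 87, 85, 72, 55, 34, 19, 23, 30]
400 [78, 73, 73, 74, 70, 75, 73, 72, 74, 73, 72, 71, 68, 69, 72, 71, 64, 65, 66, 71, 76, 80, 87, 84, 76, 77, 74, 72, 76, 74, 75, 75, 71, 80, 81, 87, 85, 88, 89, 74, 54, 35, 26, 27, 31]
440 [75, 76, 80, 78, 79, 78, 76, 75, 74, 75, 75, 72, 66, 69, 71, 69, 65, 64, 64, 62, 65, 68, 68, 66, 62, 65, 58, 64, 65, 63, 60, 62, 60, 62, 61, 61, 63, 61, 62, 54, 33, 19, 29, 25, 25]
470 [104, 100, 101, 102, 100, 100, 104, 100, 97, 101, 104, 98, 99, 101, 100, 97, 102, 94, 95, 85, 73, 72, 69, 69, 64, 63, 62, 59, 63, 60, 61, 63, 60, 64, 67, 67, 70, 76, 74, 70, 46, 31, 24, 23, 25]
```

arm_command --pt "-5 0 0 0 0" --pt "-10 0 0 0 0" --pt "-15 0 0 0 0" --pt "-23 0 0 0 0" --pt "-23 0 0 0 0"

```text
t: 5.3
eef_pos: [537.5, -26.0, 44.7]
tcp_rot: [3.141, 0.001, -0.543]
ft_force: [0.6, -0.1, -0.1]
opening: 0.005
grip_force: 0.0
```

```bash
cat >> h.py <<'E'
def at(th,r,n,y=0,sl=0):
    a=np.radians(-31.2);x=-42+sl+r*np.cos(th)-n*np.sin(th);z=28.5+r*np.sin(th)+n*np.cos(th)
    return (564+x*np.cos(a)-y*np.sin(a),-42.3+x*np.sin(a)+y*np.cos(a),z)
def look():
    s=env.state();c=cam("wrist");g=cv2.cvtColor(c["f"],cv2.COLOR_RGB2GRAY).astype(int);f=s["ft_force"];a=np.radians(-31.2)
    print("t",s["t"],"box",box(),"Fx,Fy,Fz",np.round([f[0]*np.cos(a)+f[1]*np.sin(a),-f[0]*np.sin(a)+f[1]*np.cos(a),f[2]],1))
    for d in range(0,91,10):
        p=[np.round(proj(c,at(np.radians(d),r,n,y))).astype(int) for r,n,y in[(78,1.5,25),(70,1.5,45),(52.5,7,25)]];print(d,[q.tolist() for q in p],end=" ")
    print()
    for y in(25,45):
        u=int(proj(c,at(np.radians(45),70,1.5,y))[0]);print("col",u,"from row 100:",g[100:245,u-1:u+2].mean(1).astype(int).tolist())
    return c
E
python3 -c "
from h import *
c=look();cv2.imwrite('pics/f5.png',c['f'])"
```

```text
t 5.3 box [-30.4   0.3  44.7] Fx,Fy,Fz [ 0.5  0.2 -0.1]
0 [[287, 135], [262, 146], [287, 169]] 10 [[285, 137], [258, 148], [286, 173]] 20 [[283, 144], [255, 154], [285, 180]] 30 [[281, 154], [252, 164], [283, 189]] 40 [[279, 169], [249, 177], [282, 200]] 50 [[277, 188], [247, 194], [282, 213]] 60 [[276, 210], [245, 213], [281, 227]] 70 [[275, 233], [244, 233], [281, 241]] 80 [[275, 257], [244, 253], [281, 255]] 90 [[276, 280], [245, 272], [282, 267]] 
col 279 from row 100: [142, 144, 143, 135, 131, 135, 145, 155, 158, 153, 142, 142, 151, 161, 172, 170, 160, 154, 161, 169, 176, 179, 174, 170, 170, 178, 182, 185, 186, 185, 176, 155, 124, 108, 107, 112, 112, 113, 114, 114, 112, 114, 114, 113, 113, 114, 113, 113, 113, 113, 112, 113, 111, 107, 103, 101, 98, 97, 95, 94, 93, 93, 95, 92, 93, 93, 94, 95, 94, 92, 94, 92, 92, 93, 92, 91, 91, 92, 91, 90, 90, 88, 84, 83, 80, 79, 80, 79, 78, 75, 77, 80, 83, 84, 81, 72, 67, 64, 66, 68, 76, 77, 73, 64, 63, 65, 63, 64, 64, 64, 65, 68, 72, 73, 73, 75, 75, 72, 70, 68, 67, 63, 61, 68, 83, 96, 102, 101, 104, 110, 122, 141, 148, 142, 133, 135, 148, 154, 149, 128, 87, 43, 23, 19, 28]
col 247 from row 100: [173, 174, 174, 174, 174, 175, 175, 175, 177, 176, 176, 177, 176, 178, 177, 178, 177, 176, 170, 158, 139, 121, 113, 111, 113, 112, 112, 111, 112, 112, 112, 112, 112, 113, 111, 111, 111, 112, 110, 113, 111, 112, 112, 112, 111, 111, 111, 112, 111, 112, 109, 103, 99, 97, 93, 93, 92, 90, 92, 91, 93, 92, 90, 91, 93, 90, 89, 91, 92, 90, 93, 92, 89, 89, 91, 90, 89, 89, 88, 89, 90, 89, 90, 89, 91, 89, 89, 90, 89, 89, 90, 89, 90, 90, 89, 89, 84, 82, 80, 82, 83, 82, 75, 68, 67, 66, 65, 63, 64, 62, 57, 59, 61, 63, 68, 70, 73, 76, 79, 82, 82, 87, 95, 110, 129, 141, 146, 146, 147, 145, 144, 144, 146, 145, 147, 151, 154, 156, 154, 147, 132, 110, 88, 67, 50]
```

```bash
python3 - <<'E'
from h import *
w=cv2.cvtColor(cv2.imread("pics/f5.png"),cv2.COLOR_BGR2GRAY);w=cv2.imread("pics/f5.png")
out=np.zeros((600,800,3),np.uint8)
out[:300,:400]=cv2.resize(w[100:250,220:420],None,fx=2,fy=2)
p=env.state()["eef_pos"]
for n,o in(("scene",(300,0)),("top",(300,400))):
    c=cam(n);f=c["f"].copy();q=proj(c,p);print(n,q,proj(c,p+[0,0,30]))
    u,v=np.round(q).astype(int);u=min(max(u,50),589);v=min(max(v,40),359)
    k=cv2.resize(f[v-37:v+38,u-50:u+50],None,fx=4,fy=4,interpolation=cv2.INTER_CUBIC)
    for h,col in((0,(0,255,0)),(30,(255,0,0))):
        a=(proj(c,p+[0,0,h])-[u-50,v-37])*4;cv2.circle(k,tuple(int(x) for x in a),5,col,1)
    out[o[0]:o[0]+300,o[1]:o[1]+400]=k
save("comp.png",out)
E
```

```text
scene [346.56324521 179.05843266] [347.16809976 171.48902583]
top [343.07769275 203.15558197] [343.99222029 201.30589278]
```

View pics/comp.png

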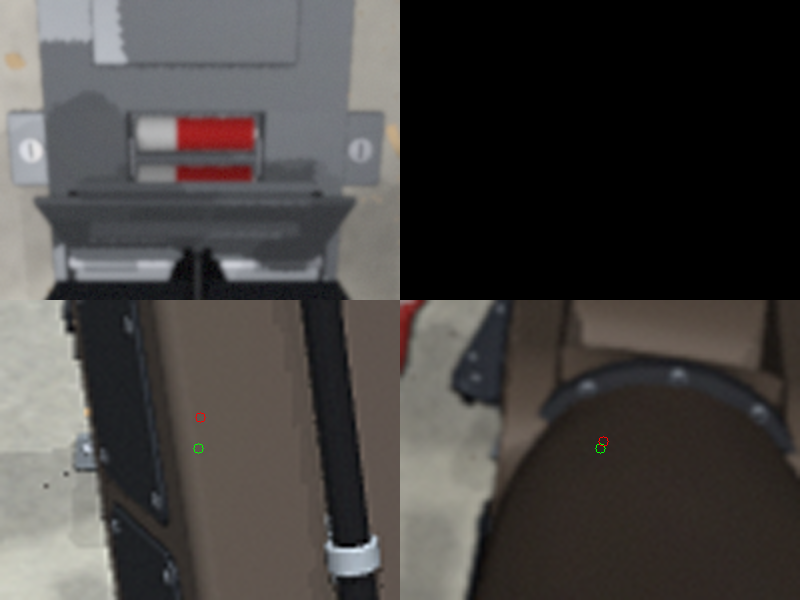

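```bash
cat >> h.py <<'E'
from scipy.optimize import least_squares
def fitcover(c,pts,x0=(0.9,5,0)):
    f=lambda v:np.concatenate([proj(c,at(v[0],70,1.5,y+v[2],v[1]))-p for y,p in zip((50,-50),pts)])
    r=least_squares(f,x0);return np.degrees(r.x[0]).round(1),r.x[1:].round(1),r.fun.round(1)
E
python3 - <<'E'
from h import *
c=cam("wrist")
for e in(-1,0,1):print("now",fitcover(c,[(237.5-e,199.5),(397.5+e,199.5)]))
T=c["T"].copy();a=np.radians(-31.2);d=np.array([np.cos(a),np.sin(a)])
P0=box();c4=dict(c);T[:2,3]+=d*(-7.3-P0[0]);T[2,3]+=44.4-P0[2];c4["T"]=T
for e in(-1,0,1):print("w4",fitcover(c4,[(243.5-e,221.),(393.5+e,221.)]))
T3=c["T"].copy();T3[:2,3]+=d*(-31.5-P0[0]);T3[2,3]+=61.5-P0[2];c3=dict(c);c3["T"]=T3
print("w3",fitcover(c3,[(150+186/2,222.5),(150+485/2,222.5)]))
g=np.array(cv2.cvtColor(c["f"],cv2.COLOR_RGB2GRAY))
print("F",c["F"]);pr=lambda x,y,z:proj(c,(564+x*np.cos(a)-y*np.sin(a),-42.3+x*np.sin(a)+y*np.cos(a),z)).round().tolist()
print("pin s0",pr(-42,30,28.5),"pin s13",pr(-29,30,28.5),"rear",pr(-64,62,24),"cheek",pr(-42,56,36))
E
```

```text
now (np.float64(46.1), array([-6.7,  1.3]), array([ 0. , -0.1, -0. ,  0.1]))
now (np.float64(48.7), array([-3.7,  1.3]), array([ 0. , -0.1, -0. ,  0.1]))
now (np.float64(51.4), array([-0.6,  1.3]), array([ 0. , -0.1, -0. ,  0.1]))
w4 (np.float64(37.1), array([-8.7,  0.6]), array([ 0. , -0.1, -0. ,  0.1]))
w4 (np.float64(39.6), array([-5.9,  0.6]), array([ 0. , -0.1, -0. ,  0.1]))
w4 (np.float64(42.2), array([-3.1,  0.6]), array([ 0. , -0.1, -0. ,  0.1]))
w3 (np.float64(62.1), array([-9.8,  1.1]), array([ 0. , -0.1, -0. ,  0.1]))
F 275.7700558076618
pin s0 [284.0, 231.0] pin s13 [283.0, 216.0] rear [249.0, 252.0] cheek [251.0, 234.0]
```

arm_command --pt "0 0 0 0 0" --pt "0 0 0 0 0" --pt "0 0 0 0 0" --pt "0 0 0 0 0" --pt "0 0 0 0 0"

```text
t: 6.0
eef_pos: [538.6, -26.7, 44.6]
tcp_rot: [3.142, -0.0, -0.543]
ft_force: [-0.1, -0.5, 0.0]
opening: 0.006
grip_force: 0.1
```

```bash
python3 - <<'E'
from h import *
c=cam("wrist");g=cv2.cvtColor(c["f"],cv2.COLOR_RGB2GRAY).astype(int);o=cv2.cvtColor(cv2.imread("pics/f5.png"),cv2.COLOR_BGR2GRAY).astype(int)
print(box(),abs(g-o)[100:250,220:420].mean(),abs(g-o)[180:225,240:395].mean())
s=env.state();print(s["t"],s["ft_force"],s["opening"],s["grip_force"])
# finger silhouette: dark mask rows near tip
for v in range(212,250,3): print(v,np.where(g[v,290:350]<45)[0][[0,-1]]+290 if (g[v,290:350]<45).any() else None, g[v,300:340:2].tolist())
E
```

```text
[-29.8   0.2  44.6] 7.3341 13.142222222222221
6.05 [ 0.3574317  -0.20022976  0.35919155] 0.005028120319715463 0.06439673362365284
212 None [60, 56, 61, 54, 59, 59, 59, 58, 57, 54, 56, 62, 62, 54, 59, 57, 58, 59, 59, 56]
215 None [57, 58, 58, 61, 58, 58, 59, 61, 57, 57, 59, 58, 63, 62, 60, 60, 57, 63, 61, 61]
218 None [68, 74, 73, 71, 73, 73, 68, 72, 69, 73, 72, 71, 81, 82, 85, 84, 84, 84, 86, 81]
221 None [72, 78, 80, 77, 75, 79, 76, 76, 76, 76, 74, 78, 78, 87, 94, 92, 96, 89, 92, 93]
224 [312 324] [69, 69, 70, 70, 70, 63, 43, 36, 58, 65, 60, 45, 44, 63, 83, 89, 85, 85, 84, 85]
227 [311 325] [94, 86, 92, 90, 68, 51, 21, 17, 23, 27, 16, 14, 19, 50, 66, 69, 65, 71, 66, 66]
230 [309 328] [99, 101, 99, 90, 62, 31, 16, 9, 19, 40, 31, 16, 15, 13, 40, 85, 102, 104, 105, 101]
233 [308 328] [177, 175, 161, 93, 17, 15, 1, 3, 30, 47, 32, 12, 6, 7, 18, 94, 179, 194, 193, 191]
236 [306 330] [159, 157, 130, 40, 2, 18, 14, 5, 21, 47, 28, 11, 12, 10, 2, 44, 131, 167, 170, 168]
239 [306 331] [129, 122, 82, 20, 17, 16, 15, 7, 23, 51, 30, 17, 14, 17, 19, 13, 58, 113, 124, 125]
242 [290 349] [29, 23, 26, 21, 21, 29, 23, 11, 24, 49, 34, 17, 17, 18, 24, 13, 22, 28, 28, 26]
245 [290 349] [23, 20, 26, 25, 28, 28, 24, 16, 27, 48, 29, 16, 19, 26, 20, 18, 25, 12, 15, 21]
248 [290 349] [27, 24, 24, 29, 29, 31, 22, 9, 17, 45, 33, 10, 19, 26, 24, 18, 23, 17, 25, 21]
```

arm_command --pt "0 0 3 0 0" --pt "0 0 6 0 0" --pt "0 0 10 0 0" --pt "0 0 10 0 0" --pt "0 0 10 0 0"

```text
t: 6.55
eef_pos: [538.2, -26.6, 34.3]
tcp_rot: [3.141, 0.001, -0.543]
ft_force: [-1.0, -0.6, -0.4]
opening: 0.006
grip_force: 0.4
```

```bash
python3 - <<'E'
from h import *
c=look();save("f6.png",c["f"])
E
```

```text
t 6.55 box [-30.1   0.2  34.4] Fx,Fy,Fz [-0.5 -1.  -0.4]
0 [[285, 137], [259, 148], [285, 172]] 10 [[283, 139], [255, 151], [284, 177]] 20 [[281, 146], [252, 157], [283, 184]] 30 [[278, 157], [248, 168], [281, 194]] 40 [[276, 173], [245, 182], [280, 206]] 50 [[274, 193], [242, 199], [280, 219]] 60 [[273, 217], [240, 220], [279, 234]] 70 [[272, 242], [239, 241], [279, 249]] 80 [[272, 268], [239, 263], [279, 263]] 90 [[273, 291], [240, 283], [280, 276]] 
col 277 from row 100: [120, 120, 119, 118, 122, 129, 134, 131, 124, 123, 123, 124, 119, 118, 118, 122, 126, 127, 124, 120, 118, 122, 130, 139, 138, 129, 124, 126, 135, 149, 162, 168, 165, 150, 137, 133, 120, 114, 114, 114, 113, 114, 113, 112, 114, 114, 113, 112, 114, 112, 109, 106, 103, 99, 94, 93, 92, 92, 93, 94, 92, 92, 94, 93, 94, 93, 95, 93, 94, 93, 93, 93, 91, 93, 93, 93, 90, 91, 92, 89, 93, 92, 90, 90, 89, 85, 83, 81, 81, 78, 78, 76, 75, 76, 75, 78, 82, 81, 82, 81, 77, 72, 65, 65, 69, 76, 78, 74, 69, 67, 67, 64, 64, 63, 60, 62, 67, 70, 72, 74, 73, 74, 74, 71, 71, 66, 68, 63, 62, 66, 80, 93, 101, 103, 103, 110, 127, 143, 144, 122, 82, 41, 29, 20, 25]
col 243 from row 100: [174, 175, 174, 174, 174, 175, 175, 176, 175, 176, 176, 176, 176, 176, 176, 177, 177, 177, 177, 177, 177, 177, 170, 158, 138, 122, 114, 113, 112, 113, 112, 113, 111, 111, 112, 113, 111, 111, 112, 111, 111, 113, 111, 111, 112, 112, 112, 111, 111, 112, 110, 111, 111, 112, 110, 111, 108, 107, 109, 106, 102, 96, 93, 90, 93, 93, 91, 90, 91, 89, 92, 90, 88, 89, 89, 91, 91, 89, 89, 88, 89, 89, 88, 90, 91, 90, 90, 89, 89, 90, 90, 90, 89, 89, 89, 90, 90, 90, 86, 84, 82, 78, 75, 75, 80, 83, 83, 78, 70, 63, 64, 66, 64, 62, 60, 60, 59, 61, 67, 72, 78, 83, 88, 91, 92, 97, 95, 95, 100, 109, 125, 138, 144, 146, 148, 147, 147, 149, 150, 152, 149, 153, 154, 153, 150]
```

arm_command --pt "2 0 3 0 0" --pt "4 0 5 0 0" --pt "7 0 8 0 0" --pt "9 0 11 0 0" --pt "11 0 14 0 0"

```text
t: 7.1
eef_pos: [548.5, -32.6, 20.5]
tcp_rot: [-3.141, -0.001, -0.543]
ft_force: [0.1, -0.0, 1.6]
opening: 0.009
grip_force: 0.7
```

```bash
python3 - <<'E'
from h import *
c=look();save("f7.png",c["f"])
E
```

```text
t 7.1 box [-18.3   0.2  20. ] Fx,Fy,Fz [0.1 0.  1.6]
0 [[284, 155], [256, 166], [284, 192]] 10 [[281, 159], [252, 170], [282, 198]] 20 [[279, 167], [248, 178], [281, 206]] 30 [[276, 180], [244, 191], [279, 217]] 40 [[274, 199], [240, 207], [278, 231]] 50 [[271, 221], [237, 227], [277, 246]] 60 [[270, 248], [235, 249], [277, 262]] 70 [[269, 276], [234, 273], [277, 277]] 80 [[269, 303], [234, 296], [277, 292]] 90 [[270, 327], [235, 317], [278, 306]] 
col 274 from row 100: [183, 181, 182, 181, 179, 170, 156, 142, 133, 129, 128, 120, 107, 97, 101, 108, 115, 117, 116, 117, 117, 117, 117, 117, 116, 118, 117, 117, 116, 116, 116, 119, 121, 119, 118, 115, 116, 121, 128, 135, 147, 156, 155, 146, 135, 137, 138, 134, 122, 108, 94, 84, 78, 82, 88, 89, 89, 89, 90, 92, 89, 89, 90, 89, 90, 89, 87, 89, 90, 90, 89, 90, 86, 91, 87, 89, 91, 89, 89, 85, 82, 79, 75, 75, 76, 76, 82, 82, 78, 74, 76, 74, 76, 73, 74, 76, 79, 84, 83, 79, 75, 74, 74, 74, 74, 75, 75, 75, 73, 74, 76, 76, 72, 70, 66, 66, 65, 68, 68, 72, 75, 76, 71, 69, 65, 64, 63, 66, 65, 68, 69, 79, 89, 90, 81, 70, 67, 65, 63, 53, 39, 28, 27, 26, 18]
col 238 from row 100: [178, 179, 179, 180, 181, 182, 183, 184, 184, 185, 184, 174, 158, 158, 169, 174, 176, 175, 176, 175, 175, 176, 176, 175, 177, 176, 172, 160, 137, 121, 113, 112, 112, 112, 111, 112, 111, 112, 111, 110, 110, 111, 110, 112, 110, 109, 112, 110, 111, 110, 111, 110, 111, 110, 110, 110, 111, 110, 110, 110, 109, 108, 108, 106, 105, 102, 97, 91, 89, 91, 90, 90, 89, 87, 88, 90, 89, 89, 89, 89, 89, 89, 89, 88, 91, 89, 89, 89, 91, 89, 90, 90, 91, 86, 82, 76, 80, 84, 84, 78, 74, 75, 77, 73, 75, 75, 76, 79, 81, 84, 85, 86, 87, 83, 83, 86, 89, 92, 91, 94, 97, 99, 101, 104, 107, 108, 112, 115, 115, 115, 114, 112, 106, 105, 108, 111, 118, 119, 122, 129, 137, 144, 145, 145, 145]
```

arm_command --pt "2 0 3 0 0" --pt "3 0 6 0 0" --pt "5 0 9 0 0" --pt "6 0 12 0 0" --pt "7 0 15 0 0"

```text
t: 7.65
eef_pos: [554.0, -35.9, 5.3]
tcp_rot: [3.141, 0.0, -0.543]
ft_force: [-0.6, 0.9, 0.8]
opening: 0.007
grip_force: 0.9
```

```bash
python3 - <<'E'
from h import *
c=look();save("f8.png",c["f"])
E
```

```text
t 7.65 box [-11.9   0.2   4.9] Fx,Fy,Fz [-1.   0.5  0.8]
0 [[281, 167], [251, 179], [281, 207]] 10 [[278, 172], [247, 184], [279, 214]] 20 [[275, 182], [242, 194], [278, 224]] 30 [[272, 198], [237, 208], [276, 236]] 40 [[269, 219], [233, 227], [275, 251]] 50 [[267, 245], [229, 249], [274, 268]] 60 [[265, 275], [227, 275], [273, 286]] 70 [[264, 306], [225, 301], [273, 303]] 80 [[264, 336], [226, 326], [273, 319]] 90 [[265, 362], [228, 348], [274, 332]] 
col 270 from row 100: [182, 183, 185, 186, 186, 186, 185, 183, 182, 181, 182, 182, 181, 175, 164, 145, 133, 132, 130, 128, 121, 105, 101, 99, 102, 107, 114, 115, 116, 115, 115, 117, 114, 116, 115, 116, 116, 115, 115, 116, 115, 114, 113, 113, 114, 113, 114, 112, 111, 110, 103, 97, 93, 93, 92, 92, 90, 89, 91, 90, 92, 91, 89, 85, 76, 77, 83, 89, 88, 89, 87, 84, 79, 71, 74, 77, 83, 81, 83, 83, 85, 82, 85, 84, 84, 83, 82, 81, 82, 82, 83, 84, 84, 83, 84, 85, 86, 82, 82, 84, 84, 83, 83, 84, 82, 83, 83, 83, 83, 78, 70, 66, 68, 76, 77, 75, 71, 71, 70, 66, 69, 71, 72, 72, 72, 71, 72, 72, 72, 73, 75, 72, 74, 75, 82, 98, 108, 105, 90, 65, 45, 27, 27, 25, 24]
col 231 from row 100: [177, 176, 178, 177, 179, 179, 179, 180, 180, 180, 181, 180, 181, 182, 183, 184, 185, 186, 187, 186, 176, 156, 155, 167, 175, 176, 176, 176, 174, 176, 175, 175, 172, 160, 144, 126, 115, 110, 108, 110, 110, 109, 109, 108, 110, 111, 110, 110, 109, 110, 109, 111, 110, 108, 109, 108, 110, 108, 108, 109, 110, 108, 107, 107, 109, 109, 109, 107, 102, 98, 92, 91, 87, 89, 90, 89, 87, 89, 90, 89, 88, 90, 89, 89, 88, 89, 86, 89, 87, 88, 88, 90, 91, 89, 88, 91, 88, 91, 91, 89, 92, 91, 90, 88, 83, 78, 82, 84, 86, 86, 83, 88, 92, 94, 95, 96, 97, 101, 105, 106, 109, 111, 113, 118, 118, 117, 114, 113, 116, 119, 122, 125, 129, 133, 135, 138, 139, 141, 143, 144, 146, 147, 149, 152, 154]
```

arm_command --pt "1 0 2 0 0" --pt "2 0 4 0 0" --pt "2 0 5 0 0" --pt "2 0 6 0 0" --pt "2 0 6 0 0"

```text
t: 8.2
eef_pos: [555.8, -37.0, -0.4]
tcp_rot: [3.142, -0.0, -0.543]
ft_force: [-0.7, -0.6, 1.2]
opening: 0.006
grip_force: 0.4
```

```bash
python3 - <<'E'
from h import *
c=look();save("f9.png",c["f"])
E
```

```text
t 8.2 box [-9.8  0.3 -0.4] Fx,Fy,Fz [-0.3 -0.8  1.2]
0 [[280, 171], [249, 184], [280, 212]] 10 [[277, 177], [244, 190], [278, 220]] 20 [[274, 188], [239, 200], [276, 230]] 30 [[270, 204], [234, 215], [275, 244]] 40 [[267, 227], [230, 235], [273, 259]] 50 [[265, 254], [226, 258], [272, 277]] 60 [[263, 286], [223, 285], [272, 295]] 70 [[262, 318], [222, 312], [271, 313]] 80 [[262, 349], [222, 338], [272, 329]] 90 [[263, 376], [224, 361], [273, 343]] 
col 268 from row 100: [183, 182, 182, 183, 183, 184, 186, 186, 185, 185, 184, 182, 182, 183, 183, 183, 179, 168, 150, 139, 132, 131, 130, 121, 108, 101, 102, 98, 103, 108, 115, 115, 115, 116, 114, 115, 114, 115, 114, 116, 116, 114, 115, 113, 113, 114, 112, 115, 114, 113, 113, 108, 103, 96, 93, 91, 91, 92, 93, 92, 90, 90, 92, 90, 90, 92, 89, 88, 83, 78, 78, 84, 86, 82, 77, 82, 86, 89, 88, 87, 89, 86, 88, 87, 86, 85, 83, 79, 82, 86, 85, 85, 85, 86, 85, 87, 86, 85, 86, 85, 88, 88, 87, 87, 84, 86, 86, 85, 86, 83, 75, 66, 67, 71, 72, 76, 73, 74, 70, 71, 71, 73, 74, 74, 73, 72, 75, 75, 73, 74, 75, 73, 74, 75, 75, 84, 103, 120, 123, 99, 66, 35, 24, 26, 22]
col 227 from row 100: [177, 177, 177, 176, 177, 179, 178, 180, 181, 181, 182, 182, 182, 182, 182, 183, 183, 183, 184, 185, 186, 186, 185, 177, 158, 150, 162, 172, 174, 175, 176, 176, 175, 174, 175, 170, 156, 137, 118, 111, 109, 111, 109, 110, 110, 109, 109, 110, 109, 109, 108, 111, 110, 109, 108, 108, 109, 109, 109, 110, 108, 106, 107, 108, 107, 108, 108, 107, 107, 106, 104, 102, 93, 90, 88, 88, 91, 89, 89, 89, 90, 91, 91, 91, 94, 93, 92, 92, 88, 87, 86, 87, 92, 91, 92, 94, 89, 92, 97, 100, 101, 99, 98, 94, 101, 105, 103, 94, 87, 92, 104, 111, 110, 102, 103, 109, 115, 118, 122, 129, 136, 134, 131, 130, 137, 143, 144, 143, 143, 145, 145, 140, 132, 134, 143, 146, 147, 148, 151, 150, 154, 152, 154, 155, 157]
```

arm_command --pt "0 0 1 0 0" --pt "0 0 2 0 0" --pt "0 0 2 0 0" --pt "0 0 2 0 0"

```text
t: 8.65
eef_pos: [555.8, -37.0, -2.4]
tcp_rot: [-3.142, -0.0, -0.543]
ft_force: [-0.1, -0.9, 0.5]
opening: 0.004
grip_force: 0.5
```

```bash
python3 - <<'E'
from h import *
look()
E
```

```text
t 8.65 box [-9.7  0.3 -2.4] Fx,Fy,Fz [ 0.4 -0.8  0.5]
0 [[280, 172], [249, 184], [280, 213]] 10 [[277, 178], [244, 190], [278, 221]] 20 [[273, 189], [239, 201], [276, 232]] 30 [[270, 206], [233, 216], [274, 245]] 40 [[267, 228], [229, 236], [273, 261]] 50 [[264, 256], [225, 260], [272, 279]] 60 [[262, 288], [222, 287], [271, 297]] 70 [[261, 321], [220, 315], [271, 316]] 80 [[261, 353], [221, 341], [271, 332]] 90 [[262, 380], [223, 364], [272, 346]] 
col 267 from row 100: [182, 181, 182, 182, 182, 185, 186, 185, 185, 184, 183, 184, 183, 183, 183, 183, 180, 168, 148, 134, 131, 131, 129, 124, 109, 100, 99, 96, 101, 107, 114, 115, 114, 114, 115, 116, 114, 116, 114, 114, 115, 114, 114, 113, 113, 113, 114, 112, 114, 113, 113, 111, 105, 99, 95, 94, 93, 91, 91, 90, 92, 92, 92, 91, 91, 90, 92, 88, 86, 81, 80, 82, 80, 77, 83, 86, 89, 90, 89, 87, 87, 89, 88, 87, 89, 85, 82, 82, 84, 88, 89, 87, 87, 88, 87, 89, 89, 87, 88, 88, 86, 88, 87, 88, 86, 89, 86, 89, 87, 79, 73, 67, 71, 74, 77, 76, 76, 73, 70, 72, 73, 77, 76, 74, 74, 74, 75, 75, 74, 76, 75, 74, 76, 75, 82, 97, 118, 130, 124, 103, 66, 34, 20, 24, 24]
col 226 from row 100: [177, 177, 177, 176, 176, 178, 179, 180, 181, 181, 182, 182, 182, 182, 182, 183, 184, 184, 184, 184, 185, 187, 185, 177, 156, 148, 160, 170, 173, 175, 175, 175, 175, 174, 174, 171, 157, 136, 119, 111, 110, 108, 109, 110, 110, 110, 110, 109, 109, 110, 109, 109, 108, 109, 109, 108, 110, 109, 108, 107, 109, 108, 109, 107, 108, 108, 108, 109, 109, 108, 106, 102, 96, 91, 88, 89, 88, 90, 89, 91, 91, 90, 90, 90, 92, 91, 93, 93, 93, 88, 84, 87, 85, 89, 94, 96, 95, 96, 93, 97, 100, 104, 100, 99, 100, 102, 94, 83, 77, 85, 91, 106, 114, 110, 106, 115, 127, 131, 128, 129, 136, 140, 140, 139, 139, 139, 141, 146, 145, 149, 150, 148, 140, 132, 134, 143, 147, 149, 149, 151, 154, 153, 155, 156, 155]
```

Nearly flat (edge at row about 173). I'll keep lowering gently until the vertical force shows it seated.

arm_command --pt "0 0 1 0 0" --pt "0 0 2 0 0" --pt "0 0 2 0 0" --pt "0 0 2 0 0"

```text
t: 9.1
eef_pos: [556.0, -37.1, -3.8]
tcp_rot: [-3.141, -0.001, -0.543]
ft_force: [0.2, -0.2, 8.7]
opening: 0.001
grip_force: 4.3
```

arm_command --pt "0 0 1 0 0" --pt "0 0 1 0 0" --pt "0 0 1 0 0" --pt "0 0 1 0 0"

```text
t: 9.5
eef_pos: [556.0, -37.1, -4.2]
tcp_rot: [-3.141, -0.001, -0.543]
ft_force: [-3.9, -0.3, 16.4]
opening: 0.006
grip_force: 8.9
```

arm_command --pt "1 0 -1 0 0" --pt "2 0 -1 0 0" --pt "3 0 -1 0 0" --pt "4 0 -1 0 0" --pt "5 0 -1 0 0"

```text
t: 10.0
eef_pos: [559.2, -39.1, -3.9]
tcp_rot: [3.141, 0.001, -0.543]
ft_force: [-4.8, 2.7, 11.5]
opening: 0.005
grip_force: 5.6
```

arm_command --pt "1 0 0 0 0" --pt "2 0 0 0 0" --pt "3 0 0 0 0" --pt "4 0 0 0 0" --pt "5 0 0 0 0"

```text
t: 10.5
eef_pos: [563.4, -41.7, -4.0]
tcp_rot: [3.141, 0.002, -0.543]
ft_force: [-4.8, 2.7, 11.4]
opening: 0.006
grip_force: 5.6
```

```bash
python3 - <<'E'
from h import *
c=look();save("f10.png",c["f"])
E
```

```text
t 10.5 box [-0.6  0.2 -3.9] Fx,Fy,Fz [-5.5 -0.2 11.4]
0 [[280, 186], [249, 199], [280, 228]] 10 [[277, 193], [244, 206], [278, 236]] 20 [[273, 206], [239, 217], [276, 247]] 30 [[270, 224], [234, 234], [274, 261]] 40 [[267, 248], [229, 255], [273, 278]] 50 [[264, 277], [225, 279], [272, 296]] 60 [[262, 309], [222, 307], [271, 314]] 70 [[261, 342], [221, 334], [271, 332]] 80 [[262, 373], [222, 360], [272, 349]] 90 [[263, 399], [224, 382], [273, 362]] 
col 268 from row 100: [181, 180, 179, 179, 180, 181, 181, 183, 185, 186, 185, 184, 184, 182, 182, 181, 182, 184, 184, 186, 187, 185, 184, 184, 183, 183, 182, 183, 181, 175, 163, 145, 135, 130, 132, 131, 129, 116, 93, 88, 96, 100, 88, 84, 96, 106, 112, 114, 114, 113, 111, 110, 102, 97, 92, 94, 92, 94, 92, 92, 92, 91, 91, 90, 91, 89, 90, 90, 91, 92, 92, 90, 90, 91, 90, 91, 90, 91, 90, 89, 91, 90, 89, 86, 83, 79, 80, 81, 86, 88, 89, 90, 89, 89, 90, 85, 89, 90, 90, 88, 89, 88, 88, 89, 89, 90, 88, 89, 88, 85, 77, 66, 72, 75, 80, 79, 74, 74, 72, 71, 74, 74, 74, 74, 76, 75, 75, 75, 74, 73, 74, 75, 75, 76, 79, 94, 116, 130, 129, 103, 64, 32, 27, 25, 22]
col 227 from row 100: [186, 185, 184, 182, 183, 182, 180, 180, 179, 178, 178, 177, 177, 176, 177, 177, 176, 177, 178, 179, 180, 179, 179, 180, 180, 181, 181, 177, 167, 157, 149, 143, 135, 133, 133, 134, 131, 123, 105, 91, 97, 106, 108, 110, 110, 109, 109, 107, 108, 112, 109, 110, 110, 111, 107, 108, 108, 109, 107, 110, 109, 108, 108, 109, 110, 109, 108, 108, 109, 106, 106, 101, 94, 93, 89, 90, 87, 89, 90, 89, 88, 87, 88, 89, 87, 88, 89, 88, 89, 86, 89, 88, 88, 88, 89, 89, 89, 89, 88, 88, 87, 88, 86, 87, 85, 86, 87, 83, 81, 79, 76, 76, 74, 75, 74, 77, 77, 79, 77, 76, 77, 78, 84, 87, 89, 89, 88, 90, 99, 102, 105, 110, 115, 119, 122, 123, 122, 124, 127, 132, 134, 136, 135, 135, 132]
```

arm_command --pt "1 0 0 0 0" --pt "2 0 0 0 0" --pt "3 0 0 0 0" --pt "4 0 0 0 0" --pt "5 0 0 0 0"

```text
t: 11.05
eef_pos: [567.3, -44.1, -4.0]
tcp_rot: [3.141, 0.003, -0.543]
ft_force: [-7.4, 5.6, 14.2]
opening: 0.006
grip_force: 6.6
```

arm_command --pt "1 0 0 0 0" --pt "2 0 0 0 0" --pt "3 0 0 0 0" --pt "3 0 0 0 0"

```text
t: 11.45
eef_pos: [568.8, -45.2, -4.1]
tcp_rot: [3.14, 0.005, -0.543]
ft_force: [-9.3, 6.0, 14.1]
opening: 0.008
grip_force: 7.2
```

```bash
python3 - <<'E'
from h import *
c=look();save("f11.png",c["f"])
E
```

```text
t 11.45 box [ 5.6  0.  -4.1] Fx,Fy,Fz [-11.    0.3  14.1]
0 [[280, 197], [249, 209], [280, 237]] 10 [[277, 204], [244, 216], [278, 246]] 20 [[273, 218], [239, 229], [276, 258]] 30 [[270, 236], [234, 246], [275, 272]] 40 [[267, 261], [230, 267], [273, 289]] 50 [[265, 290], [226, 292], [272, 307]] 60 [[263, 322], [223, 319], [272, 325]] 70 [[262, 355], [222, 347], [271, 343]] 80 [[262, 385], [223, 372], [272, 359]] 90 [[264, 410], [225, 394], [273, 372]] 
col 268 from row 100: [191, 190, 188, 187, 186, 185, 185, 184, 182, 181, 180, 179, 179, 179, 179, 180, 181, 184, 184, 185, 184, 183, 182, 181, 182, 181, 182, 183, 185, 185, 185, 184, 183, 182, 181, 181, 182, 181, 178, 169, 152, 137, 130, 131, 129, 125, 110, 86, 67, 69, 77, 83, 80, 67, 65, 72, 83, 88, 92, 89, 91, 91, 92, 91, 92, 92, 91, 92, 91, 91, 90, 91, 91, 89, 91, 90, 89, 88, 91, 90, 91, 90, 89, 88, 89, 88, 90, 88, 88, 90, 87, 89, 89, 89, 87, 84, 84, 84, 88, 89, 90, 90, 89, 88, 87, 88, 89, 88, 87, 89, 84, 84, 75, 68, 61, 64, 70, 75, 77, 76, 74, 71, 72, 74, 73, 74, 74, 74, 74, 75, 76, 75, 77, 80, 95, 113, 128, 126, 108, 78, 47, 31, 24, 23, 22]
col 227 from row 100: [190, 189, 189, 189, 190, 190, 190, 189, 188, 187, 185, 184, 184, 183, 182, 181, 181, 180, 179, 178, 178, 177, 175, 176, 176, 176, 175, 175, 169, 157, 142, 132, 128, 129, 126, 127, 129, 129, 129, 129, 130, 131, 131, 133, 133, 134, 131, 121, 100, 84, 91, 100, 106, 109, 111, 110, 109, 109, 109, 109, 109, 107, 107, 109, 109, 108, 109, 108, 108, 103, 97, 92, 89, 91, 88, 89, 89, 88, 88, 89, 90, 89, 88, 87, 89, 88, 88, 89, 88, 86, 88, 89, 86, 87, 86, 87, 86, 87, 88, 86, 88, 88, 87, 88, 87, 87, 86, 84, 80, 80, 75, 77, 76, 75, 76, 78, 77, 75, 76, 79, 83, 88, 88, 86, 87, 90, 95, 93, 89, 81, 85, 97, 114, 134, 141, 142, 135, 129, 125, 123, 124, 125, 127, 130, 133]
```

arm_command --pt "1 0 0 0 0" --pt "2 0 0 0 0" --pt "3 0 0 0 0" --pt "4 0 0 0 0" --pt "4 0 0 0 0"

```text
t: 12.0
eef_pos: [570.9, -46.6, -4.3]
tcp_rot: [3.14, 0.008, -0.543]
ft_force: [-15.0, 9.9, 17.5]
opening: 0.005
grip_force: 11.2
```

arm_command --pt "1 0 0 0 0" --pt "2 0 0 0 0" --pt "3 0 0 0 0" --pt "3 0 0 0 0"

```text
t: 12.4
eef_pos: [570.9, -46.8, -4.6]
tcp_rot: [3.138, 0.013, -0.543]
ft_force: [-22.9, 16.7, 21.8]
opening: 0.008
grip_force: 17.6
```

```bash
python3 - <<'E'
from h import *
c=look();save("f12.png",c["f"])
E
```

```text
t 12.4 box [ 8.3 -0.3 -4.6] Fx,Fy,Fz [-28.3   2.5  21.8]
0 [[279, 201], [249, 213], [280, 242]] 10 [[276, 210], [244, 222], [278, 251]] 20 [[273, 223], [239, 234], [276, 263]] 30 [[270, 243], [234, 252], [274, 278]] 40 [[267, 268], [230, 273], [273, 294]] 50 [[265, 297], [226, 299], [272, 313]] 60 [[263, 329], [224, 326], [272, 331]] 70 [[262, 362], [223, 353], [272, 349]] 80 [[262, 392], [223, 378], [272, 364]] 90 [[264, 416], [225, 399], [273, 377]] 
col 268 from row 100: [198, 197, 195, 194, 193, 191, 190, 188, 187, 186, 184, 185, 182, 181, 180, 179, 179, 179, 179, 181, 183, 184, 184, 184, 184, 184, 183, 183, 181, 182, 183, 185, 185, 186, 185, 184, 179, 170, 155, 143, 134, 127, 124, 116, 110, 109, 108, 107, 109, 107, 97, 81, 67, 59, 69, 78, 83, 80, 67, 64, 68, 78, 86, 89, 92, 92, 90, 91, 92, 89, 91, 91, 92, 92, 90, 92, 89, 89, 90, 90, 90, 90, 88, 90, 88, 87, 88, 89, 89, 89, 87, 90, 88, 88, 86, 89, 86, 87, 89, 88, 81, 83, 85, 87, 89, 89, 86, 88, 87, 85, 80, 76, 75, 74, 76, 74, 73, 71, 63, 62, 66, 73, 79, 75, 75, 72, 69, 71, 75, 72, 74, 76, 77, 77, 85, 108, 128, 133, 116, 82, 52, 30, 22, 23, 24]
col 227 from row 100: [190, 190, 190, 191, 190, 190, 190, 191, 190, 190, 190, 190, 188, 188, 185, 184, 183, 183, 181, 181, 180, 180, 179, 178, 172, 157, 140, 129, 125, 123, 122, 125, 127, 126, 127, 127, 127, 127, 126, 128, 129, 128, 130, 129, 128, 131, 133, 132, 132, 134, 131, 120, 100, 77, 78, 92, 103, 107, 110, 110, 109, 107, 108, 108, 108, 104, 102, 96, 92, 90, 89, 89, 88, 89, 89, 89, 89, 89, 88, 89, 88, 88, 89, 89, 87, 89, 88, 88, 88, 88, 89, 88, 88, 88, 88, 87, 89, 87, 89, 87, 88, 87, 87, 87, 88, 86, 85, 81, 80, 78, 75, 75, 74, 73, 76, 73, 76, 72, 76, 75, 74, 74, 74, 78, 80, 80, 79, 79, 81, 85, 88, 90, 88, 86, 92, 102, 113, 123, 127, 125, 121, 118, 115, 116, 119]
```

The cover is at the stop: 28 N along the push, and the ridge sits about 13–14 mm further on. Backing off and lifting away.

arm_command --pt "-2 0 -1 0 0" --pt "-4 0 -3 0 0" --pt "-5 0 -8 0 0" --pt "-6 0 -20 0 0" --pt "-6 0 -40 0 0"

```text
t: 12.95
eef_pos: [571.8, -46.7, 35.8]
tcp_rot: [3.141, 0.001, -0.543]
ft_force: [0.7, -0.5, -0.1]
opening: 0.005
grip_force: 0.0
```

arm_command --pt "-10 0 -40 0 0" --pt "-20 0 -80 0 0" --pt "-30 0 -120 0 0" --pt "-30 0 -160 0 0" --pt "-30 0 -160 0 0"

```text
t: 13.45
eef_pos: [548.6, -31.6, 201.8]
tcp_rot: [-3.138, -0.01, -0.543]
ft_force: [0.3, -0.2, -0.4]
opening: 0.009
grip_force: 0.0
```

```bash
python3 - <<'E'
from h import *
s=env.state();print(s["t"],box(),s["ft_force"])
c=cam("wrist");save("f13.png",c["f"]);f=c["f"].astype(int)
a=np.radians(-31.2)
red=(f[...,0]>120)&(f[...,1]<60);v,u=np.where(red)
q=proj(c,(564,-42.3,22));print("box centre px",q,"red px near box",((abs(u-q[0])<40)&(abs(v-q[1])<40)).sum())
g=cv2.cvtColor(c["f"],cv2.COLOR_RGB2GRAY).astype(int)
pr=lambda x,y,z:proj(c,(564+x*np.cos(a)-y*np.sin(a),-42.3+x*np.sin(a)+y*np.cos(a),z)).round(1).tolist()
for sl in(0,13):print("slide",sl,"ridge rear/front",pr(8+sl,20,35.5),pr(13+sl,20,35.5),"shoulder",pr(28+sl,45,30),"tongue",pr(36+sl,20,30),"hinge",pr(-42+sl,20,30))
print("lip front",pr(39,20,39),"rear",pr(-64,20,24))
for y in(20,-20,45):
    u0,v0=pr(66,y,24);u1,v1=pr(-64,y,24);print(y,int(v0),[int(g[int(v),int(u0+(u1-u0)*(v-v0)/(v1-v0))]) for v in range(int(v0),int(v1)+3)])
E
```

```text
13.45 [-18.7   1.2 201.8] [ 0.3051633  -0.15465208 -0.35379365]
box centre px [319.87248411 169.37442985] red px near box 0
slide 0 ridge rear/front [305.0, 164.7] [305.0, 161.0] shoulder [286.5, 149.4] tongue [305.0, 143.3] hinge [305.6, 199.9]
slide 13 ridge rear/front [304.9, 155.0] [304.9, 151.2] shoulder [286.3, 139.5] tongue [304.9, 133.4] hinge [305.5, 190.8]
lip front [304.7, 141.3] rear [305.9, 213.7]
20 120 [123, 113, 104, 110, 117, 119, 119, 118, 117, 119, 119, 116, 119, 116, 117, 118, 118, 118, 116, 117, 114, 109, 108, 109, 114, 113, 113, 114, 112, 115, 112, 107, 116, 144, 165, 169, 170, 179, 188, 188, 186, 189, 189, 187, 187, 188, 186, 184, 178, 176, 172, 173, 173, 173, 172, 172, 172, 172, 172, 173, 174, 175, 175, 175, 175, 173, 169, 164, 150, 143, 164, 189, 195, 182, 167, 163, 161, 164, 162, 162, 161, 161, 164, 162, 162, 160, 161, 161, 162, 167, 170, 175, 184, 192, 201, 203]
-20 120 [146, 127, 113, 113, 121, 121, 124, 120, 120, 123, 121, 121, 120, 119, 121, 120, 118, 120, 116, 118, 115, 109, 103, 109, 117, 118, 116, 116, 116, 115, 112, 107, 105, 109, 111, 113, 128, 159, 175, 184, 183, 185, 183, 185, 184, 184, 184, 182, 184, 185, 182, 184, 183, 184, 183, 181, 183, 183, 184, 183, 181, 181, 177, 174, 174, 174, 173, 170, 157, 148, 174, 199, 206, 195, 180, 173, 174, 173, 173, 173, 173, 173, 172, 174, 172, 171, 174, 171, 171, 174, 174, 173, 174, 184, 197, 203]
45 120 [129, 139, 163, 175, 180, 179, 181, 180, 180, 181, 181, 182, 181, 181, 182, 181, 181, 182, 176, 161, 149, 158, 171, 176, 177, 177, 182, 181, 179, 169, 172, 169, 174, 184, 185, 189, 189, 189, 191, 190, 189, 190, 189, 190, 190, 190, 188, 186, 183, 177, 176, 176, 175, 174, 176, 177, 181, 186, 188, 190, 189, 186, 187, 186, 185, 182, 178, 174, 155, 127, 129, 142, 146, 139, 145, 159, 168, 170, 167, 167, 166, 164, 164, 164, 164, 166, 164, 165, 166, 163, 166, 166, 167, 173, 180, 185]
```

The cover stays flat with no red battery visible. The shoulder (row 140), ridge (151–157) and hinge (189) all match a slide of 13 mm. Handing in.

```bash
python3 -c "
from cell import env
print(env.job_done())"
```

```text
the job is handed in; nothing more can be done
None
```

The battery box is shut: the cover was folded flat and pushed to its stop. The last wrist picture puts it about 13 mm along with its edge under the lip and no battery showing. I lifted the arm clear and handed the job in at about 13.5 s, but the hand-in returned no verdict.

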